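# Fit the tube carrier disc onto the mixer's drive head

## Robot

A 6-joint arm with a two-finger parallel gripper is mounted at the origin on the work surface. World frame = base frame: x ahead of the robot, y to its left, z up, the work surface at z = 0. Lengths are in m, angles in degrees, forces in N, time in s.
With the tool pointing down it reaches from about 0.325 to 0.775 m from the base axis. Payload 5.5 kg.
Tool frame: the origin (TCP) lies at the centre of the arm's flange, where the gripper is bolted on; the fingertips stand 182 mm ahead of it and the grasp point (between the pads) lies 163 mm ahead of it; z points along the fingers, y is the direction in which the jaws open and shut (so a half turn about z gives the same grasp; the last joint's range is limited). The gripper opens to 88 mm and grips with 3 to 60 N. Pads are 20 mm wide; open, the fingers measure 115 mm over their backs; the gripper's body (75 mm by 178 mm) begins 61 mm behind the grasp point.
Start: joints at [63.959, 5.22, 70.514, -0, 104.267, -3.249], TCP at [0.232, 0.553, 0.405] pointing down, gripper open.
Joint ranges: [-164.24, 164.24], [-49.07, 125.15], [9.68, 141.18], [-86.29, 266.29], [3.28, 154.24], [-151.56, 151.56]. Speed limits (degrees/s): [147.25, 147.25, 172.46, 180, 180, 180].

## Interface

Orientations are given as [roll, pitch, yaw] about the fixed x, y, z axes, in that order (R = Rz(yaw) Ry(pitch) Rx(roll)).
In Python, from station import r gives the robot as it stands. The module is installed in compiled form; this text tells all that it offers. Calls block until the motion is done:
- r.reach(position, orientation): joint-space move of the TCP to a pose.
- r.servo_line(position, rotation=None, speed=0.15): straight line of the TCP; rotation=None keeps the orientation; speed is the mean speed in m/s.
- r.move_joints(angles): joint-space move.
- r.let_go() and r.grab(squeeze=None): open the fingers fully, or close them until they stop; squeeze is the grip in N (None keeps the last).
- r.wait(seconds).
- r.inverse_kinematics(position, orientation): joint angles nearest the present ones, or None.
- r.sense(): the state.
- r.snapshot(name): name is "scene" or "top"; returns a dict with "frame" (420x560x3 uint8, red, green, blue), "fx", "fy", "cx", "cy" (pixels), "R" (3x3) and "t" (3): a world point X has camera coordinates R X + t. Camera axes: x right, y down, z forward; pixel columns grow to the right and rows downward; lengths in m; the calibration is good to about 2 mm. A picture is of the moment at which its call begins. There is no depth.
A pose or a line that the arm cannot do raises r.IKError and nothing moves.
- r.hand_in(): hands the job in, once; it reports no verdict.
The state is a dict: "clock": time; "joints": joint angles; "joint_vel": joint speeds; "joint_torque": joint torques, N m; "tcp_pos": TCP position; "orientation": TCP orientation; "contact_force": force on the tool from outside, world axes, zero at the start; "torque": the same for the moment, N m; "opening": finger opening in m.
Only numpy, scipy, OpenCV 4.12 (cv2) and the standard library are available. Lean on these libraries where they do the work, as an engineer would, in place of code of your own. Each camera call takes 0.05 s, during which the arm holds its last target.

## Task

Pick up the tube carrier disc by its black grip and fit it onto the drive head of the tube mixer: set it over the centre spigot, turn it gently under a light push until all four studs enter their holes, and slide it fully home, flat on the head. The head stands at an unknown angle, so feel for the studs, never press or force the mixer hard, and leave the bottle, timer and dish where they are; let go when done.

Things in the scene. Friction and masses are not known exactly. Their poses are not given: they have to be found in the camera images.
- disc_grip (a point): The loose tube carrier, flat on the bench, 0.35 kg +-20%: aluminium disc 130 mm across, 10 mm thick, with a black grip block on its middle: 60 mm long (x), 40 mm wide (y; close the fingers across this), rising 40 mm above the disc, so 50 mm high in all. This point is on the axis inside the block, 32 mm above the disc's underside; z is up.
- disc_under (a point): Centre of the disc's underside, same axes as disc_grip. Four 12 mm through holes with dark bushings lie at x, y = +-32 mm (on the block's diagonals, 45 mm from the axis, 90 deg apart). Beneath the middle is a blind bore, 20 mm wide and 30 mm deep. The sixteen small grey dimples near the rim are only for tubes.
- mixer: Fixed tube mixer: white housing 160 x 160 mm, 64 mm high, dark blank panel and dial on its front (-x); origin at the centre of its underside on the bench. More than 30 N on it or its head is too hard.
- head_seat (a point): Centre of the flat top of the mixer's round dark drive head (112 mm across), about 85 mm above the bench, where the disc's underside belongs. Its axes are the housing's and do NOT show how the head is turned: that angle is random and not reported. A disc not lined up rests on the stud tips, 12 mm above this face; lined up, it slides down flat.
- spigot_tip (a point): Top of the head's centre spigot, 26 mm above head_seat; 18 mm thick, coned over its top 8 mm to 7 mm. Around it, 45 mm out and 90 deg apart, stand four studs 8 mm thick, 12 mm high, tips slightly coned. The head is sprung: it gives downwards up to 6 mm, from about 4.5 N, then 1.5 N per mm. A brake keeps it from turning up to about 0.8 N m, then slips.
- bottle: Glass bottle, 64 mm thick, 150 mm high, standing; a bystander. Origin at the centre of its underside.
- timer: White bench timer, 30 x 75 mm, 75 mm high, standing; a bystander. Origin at the centre of its underside.
- dish: Clear round dish with lid, 63 mm across, 15 mm high; a bystander. Origin at the centre of its underside.
There are look-alikes about, which are no part of the job. Of the things like the mixer, leave any that is red; of the rest the larger one is meant.

How it is judged:
By the outcome, as a careful person would: the job done as asked, in the order asked, and still so for the second after the job is handed in, with the robot touching nothing.
It also fails if it takes over 56 s, if anything falls off the work surface, if the arm or the gripper's body presses on something with over 40 N, if the wrist force passes 120 N, or if a joint passes its speed limit or range.

## Working session

There is one attempt and no reset: what is moved stays moved. The work goes in short steps, each a Python script; the robot and the scene stay as the last script left them, time stands still between calls to the robot, and variables do not carry over. Pictures are saved under pics/ and viewed, and the job is handed in when it is done.

```bash
mkdir -p pics; python3 - <<'E'
from station import r
import cv2,pickle
for n in ("scene","top"):
    s=r.snapshot(n); cv2.imwrite(f"pics/{n}0.png",s["frame"][:,:,::-1]); pickle.dump(s,open(f"{n}0.pkl","wb"))
    print(n,s["fx"],s["fy"],s["cx"],s["cy"],s["R"],s["t"])
s=r.sense();print(s)
E
```

```text
scene 397.6759355842963 397.6759355842963 280.48728184971986 208.1245429016779 [[-0.08642685  0.99621535 -0.0092403 ]
 [ 0.57772668  0.04256022 -0.81511994]
 [-0.81164172 -0.07578661 -0.57921853]] [ 0.16841802 -0.24295945  1.57177534]
top 461.38143991635405 461.38143991635405 275.1520185858027 210.12169651471532 [[ 0.01308514 -0.99990657 -0.00395247]
 [-0.98537138 -0.01222302 -0.1699819 ]
 [ 0.1699177   0.00611889 -0.98543926]] [-0.1176564  0.5416006  1.2975276]
{'clock': 0.1, 'joints': array([ 6.39585511e+01,  5.25872203e+00,  7.05747809e+01,  7.10007580e-04,
        1.04268542e+02, -3.24749207e+00]), 'joint_vel': array([-0.09351756, -0.07565728, -0.14042402,  0.02681713,  0.05710776,
        0.02567397]), 'joint_torque': array([ 2.01418290e-03, -4.47853982e+01, -4.07571316e+01,  6.99291285e-02,
        2.83498998e-02, -1.30708208e-04]), 'tcp_pos': array([0.23245994, 0.5531893 , 0.4036224 ]), 'orientation': array([-1.79898157e+02, -6.46808494e-03,  1.57206212e+02]), 'contact_force': array([ 0.12305763,  0.10668939, -0.34885626]), 'torque': array([-0.04390956,  0.01295035, -0.03030115]), 'opening': 0.08780405836998716}
```

View pics/scene0.png

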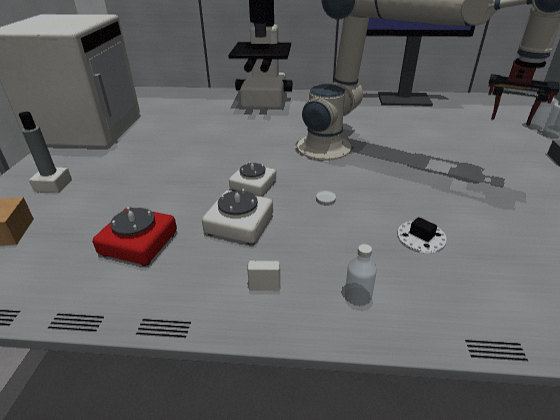

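View pics/top0.png

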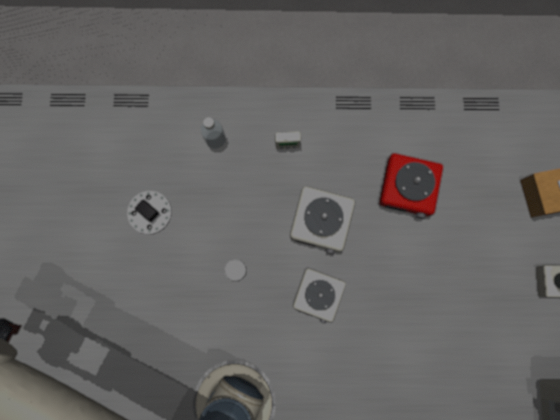

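Three mixers in the top image: a red one at (412,183), a white one at (323,218) and a smaller white one at (320,295). Red is excluded, and of the other two the larger is at (323,218). I'll confirm it and measure the points in enlarged crops.

```bash
python3 - <<'E'
import cv2,numpy as np
t=cv2.imread("pics/top0.png"); s=cv2.imread("pics/scene0.png")
c=lambda im,x,y,w,h,k:cv2.resize(im[y:y+h,x:x+w],None,fx=k,fy=k,interpolation=cv2.INTER_CUBIC)
cv2.imwrite("pics/tm.png",c(t,285,180,80,75,8))
cv2.imwrite("pics/td.png",c(t,120,185,60,56,10))
cv2.imwrite("pics/sm.png",c(s,195,150,95,95,6))
cv2.imwrite("pics/sd.png",c(s,392,205,60,55,10))
E
```

```text
(no output)
```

View pics/tm.png

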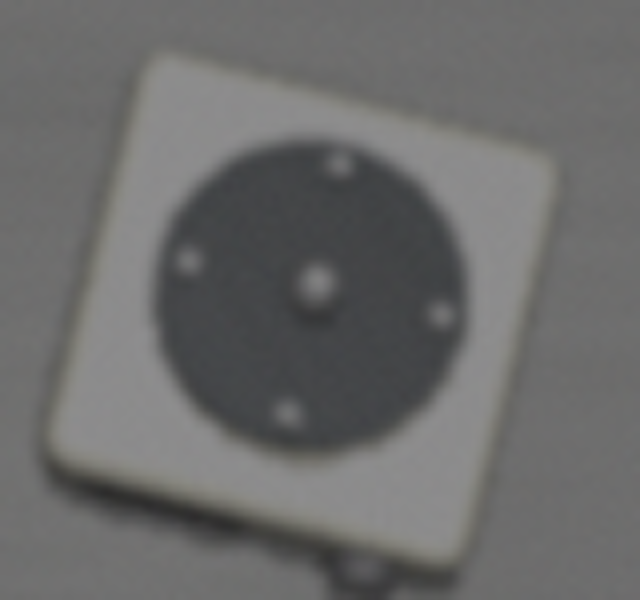

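View pics/td.png

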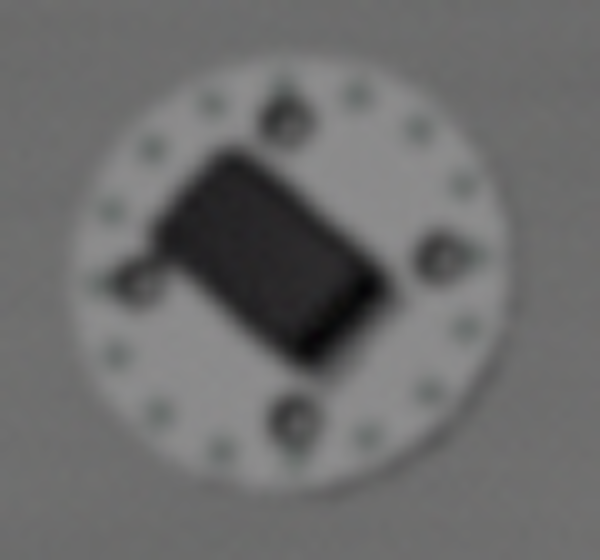

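View pics/sm.png

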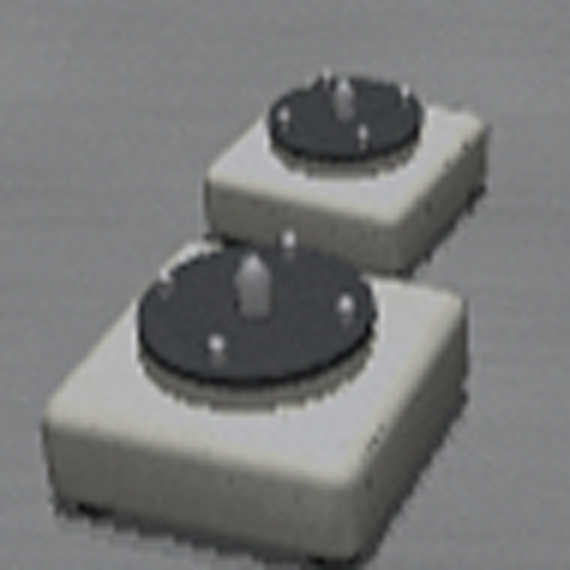

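View pics/sd.png

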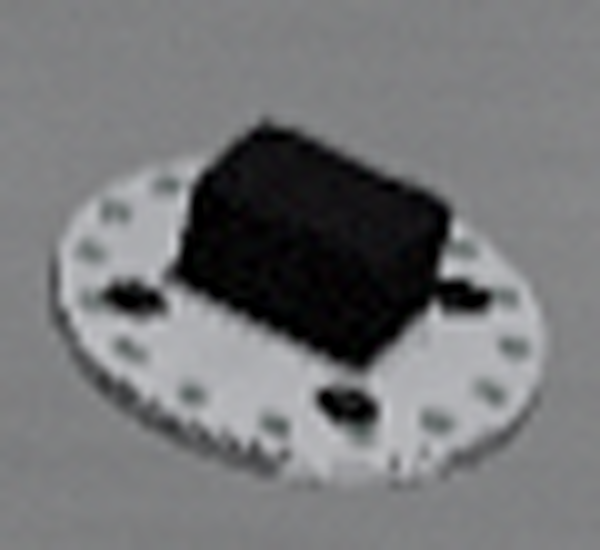

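```bash
cat > h.py <<'E'
import numpy as np,pickle
def unp(s,px,z):
    d=s["R"].T@np.array([(px[0]-s["cx"])/s["fx"],(px[1]-s["cy"])/s["fy"],1]); c=-s["R"].T@s["t"]
    return c+d*(z-c[2])/d[2]
def crop(p,x,y,k): return np.array([(p[0]+.5)/k-.5+x,(p[1]+.5)/k-.5+y])
def proj(s,X):
    c=s["R"]@np.asarray(X)+s["t"]; return np.array([s["fx"]*c[0]/c[2]+s["cx"],s["fy"]*c[1]/c[2]+s["cy"]])
E
python3 - <<'E'
from h import *
np.set_printoptions(precision=4,suppress=True)
T=pickle.load(open("top0.pkl","rb"));S=pickle.load(open("scene0.pkl","rb"))
def show(name,s,pts,off,z,pair=True):
    P=np.array([unp(s,crop(p,*off),z) for p in pts]); c=P.mean(0)
    d=P-c; print(name,"c",c[:2],"r",np.hypot(d[:,0],d[:,1]),"ang",np.degrees(np.arctan2(d[:,1],d[:,0])))
    return P
tm=(285,180,8);td=(120,185,10);sm=(195,150,6);sd=(392,205,10)
print("tip T",unp(T,crop((316,281),*tm),.109),"S",unp(S,crop((254,256),*sm),.111))
show("studs T",T,[(341,164),(442,315),(287,412),(189,261)],tm,.096)
show("studs S",S,[(289,237),(348,300),(217,340),(168,273)],sm,.096)
show("head edge T",T,[(155,297),(468,297),(312,137),(308,453)],tm,.085)
show("housing T",T,[(150,45),(560,152),(470,570),(45,455)],tm,.064)
show("disc edge T",T,[(72,272),(508,272),(292,55),(288,488)],td,.010)
show("holes T",T,[(287,118),(440,257),(295,418),(137,280)],td,.010)
P=show("block T",T,[(232,148),(388,282),(312,362),(158,232)],td,.05)
for a,b in ((0,1),(1,2),(3,2),(0,3)):
    d=P[b]-P[a];print(np.hypot(*d[:2]),np.degrees(np.arctan2(d[1],d[0])))
P=show("block S",S,[(268,122),(450,208),(368,295),(190,195)],sd,.05)
show("holes S",S,[(135,298),(348,405),(467,297)],sd,.01)
print("dish",unp(T,(235,270),.015),"bottle",unp(T,(214,135),.06),"timer",unp(T,(288,138),.06),"small",unp(T,(320,295),.06))
E
```

```text
tip T [ 0.5211 -0.2467  0.109 ] S [ 0.5188 -0.2445  0.111 ]
studs T c [ 0.5208 -0.2475] r [0.0451 0.0453 0.045  0.0448] ang [ -12.0753 -101.6266  167.3556   78.5616]
studs S c [ 0.5219 -0.2443] r [0.0443 0.0452 0.0451 0.044 ] ang [ 168.9367   79.9939  -12.6235 -100.9831]
head edge T c [ 0.5198 -0.2472] r [0.0549 0.0554 0.0569 0.0558] ang [ 91.3031 -89.8698  -0.7166 178.7472]
housing T c [ 0.5203 -0.2477] r [0.1095 0.1076 0.1108 0.1085] ang [  30.8272  -58.4278 -148.7405  120.9184]
disc edge T c [0.54   0.2684] r [0.0653 0.0653 0.0661 0.0654] ang [  91.0115  -89.5884    2.8969 -177.0936]
holes T c [0.5409 0.2685] r [0.0458 0.045  0.0455 0.0457] ang [   4.4626  -85.0981 -174.6121   95.3448]
block T c [0.5377 0.2624] r [0.0346 0.0349 0.0338 0.0344] ang [  23.3707 -102.1003 -156.6936   78.9287]
0.06173302979252351 -129.25200153819836
0.031502786473637565 138.90515510109034
0.060307383191848585 -128.6300458317234
0.03214382103648138 141.48976112542218
block S c [0.5501 0.2672] r [0.0372 0.035  0.0391 0.0337] ang [-170.3086   91.2028    7.3861  -92.3046]
holes S c [0.5558 0.2733] r [0.0484 0.0304 0.0486] ang [-103.7539    4.2631  112.855 ]
dish [0.3698 0.0042 0.015 ] bottle [0.7645 0.0735 0.06  ] timer [ 0.7578 -0.146   0.06  ] small [ 0.3018 -0.2392  0.06  ]
```

```bash
cat >> h.py <<'E'
import cv2
def overlay(s,im,off,c,yaw,z0,out):
    x,y,k=off; h,w=(56*10//k,60*10//k)
    big=cv2.resize(im[y:y+h,x:x+w],None,fx=k,fy=k,interpolation=cv2.INTER_CUBIC)
    a=np.radians(yaw);R=np.array([[np.cos(a),-np.sin(a)],[np.sin(a),np.cos(a)]])
    def P(l,z): 
        q=proj(s,np.r_[R@np.array(l)+c,z0+z]); return tuple(int(v) for v in np.round(((q-[x,y])+.5)*k-.5))
    B=[(.03,.02),(.03,-.02),(-.03,-.02),(-.03,.02)]
    for z,col in ((.01,(0,255,255)),(.05,(0,0,255))):
        cv2.polylines(big,[np.array([P(b,z) for b in B])],True,col,1)
    for b in ((.032,.032),(.032,-.032),(-.032,-.032),(-.032,.032)): cv2.circle(big,P(b,.01),3,(0,255,0),-1)
    cv2.polylines(big,[np.array([P((.065*np.cos(t),.065*np.sin(t)),.01) for t in np.linspace(0,6.28,60)])],True,(255,0,0),1)
    cv2.imwrite(out,big)
E
python3 - <<'E'
from h import *
T=pickle.load(open("top0.pkl","rb"));S=pickle.load(open("scene0.pkl","rb"))
c=np.array([.5403,.2684])
t=cv2.imread("pics/top0.png");s=cv2.imread("pics/scene0.png")
t=np.clip(t.astype(float)*1.6,0,255).astype('uint8'); s=np.clip(s.astype(float)*1.3+20,0,255).astype('uint8')
overlay(T,t,(120,185,10),c,50,0,"pics/ot.png");overlay(S,s,(392,205,10),c,50,0,"pics/os.png")
a=cv2.imread("pics/ot.png");b=cv2.imread("pics/os.png")
cv2.imwrite("pics/o.png",cv2.resize(np.hstack([a,b]),(800,int(800*560/1200))))
E
```

```text
(no output)
```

View pics/o.png

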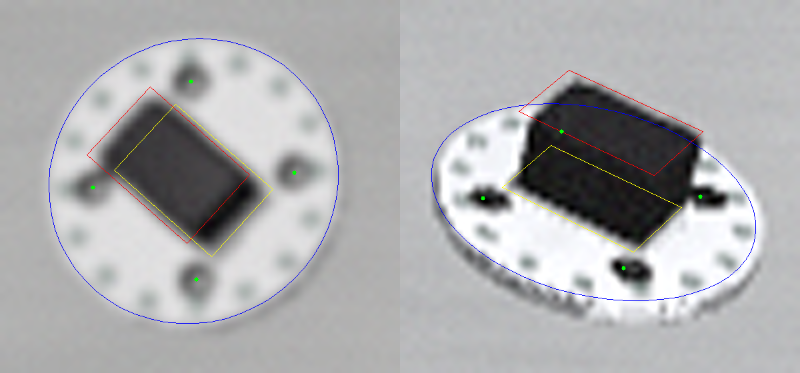

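The mixer meant is the large white one: in the enlarged crop it is about 160 mm across with the stud circle at 45 mm. Its head centre is near (0.521, -0.247), with studs at about -11.7° mod 90. The disc is at (0.540, 0.268) with its block at yaw 50°. I'll pick it up now.

```bash
python3 - <<'E'
from station import r
import numpy as np,cv2,pickle
np.set_printoptions(precision=3,suppress=True)
O=[180,0,50]; p=[.5407,.2686]
r.reach(p+[.28],O); 
r.servo_line(p+[.1955],speed=.12)
s=r.sense();print(s["clock"],s["tcp_pos"],s["orientation"],s["contact_force"],s["joints"])
r.grab(40); s=r.sense();print(s["clock"],s["opening"],s["contact_force"],s["torque"],s["tcp_pos"])
r.servo_line(p+[.235],speed=.08)
s=r.sense();print(s["clock"],s["opening"],s["contact_force"],s["torque"],s["tcp_pos"])
for n in("scene","top"):
    q=r.snapshot(n);pickle.dump(q,open(n+"1.pkl","wb"));cv2.imwrite(f"pics/{n}1.png",q["frame"][:,:,::-1])
E
python3 - <<'E'
import cv2,numpy as np
a=cv2.imread("pics/top1.png")[150:290,60:250];b=cv2.imread("pics/scene1.png")[110:250,350:540]
cv2.imwrite("pics/g1.png",np.hstack([cv2.resize(a,(400,295)),cv2.resize(b,(400,295))]))
E
```

```text
2.5583 [0.541 0.269 0.196] [179.961  -0.075  50.011] [-0.154 -0.397  0.307] [23.197  9.179 87.508 -0.001 83.229 63.186]
3.3583 0.03975230392749609 [-1.102  0.218 -0.202] [-0.022  0.141  0.007] [0.541 0.269 0.195]
4.0 0.039844752625215474 [ 0.1    0.404 -2.554] [-0.03   0.075  0.065] [0.541 0.269 0.235]
```

View pics/g1.png

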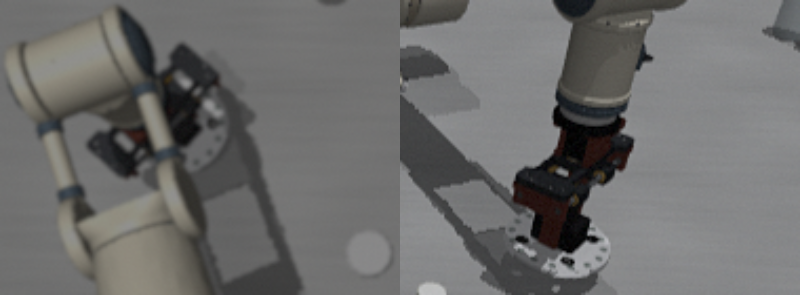

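The disc is held (39.8 mm opening, level). Next I'll carry it over the head, with the yaw deliberately about 6° off the estimate.

```bash
python3 - <<'E'
from station import r
import numpy as np,cv2,pickle
np.set_printoptions(precision=3,suppress=True)
p=[.521,-.2465]
r.servo_line([.5407,.2686,.345],speed=.2)
r.reach(p+[.345],[180,0,39.3])
r.wait(.3)
s=r.sense();print(s["clock"],s["opening"],s["contact_force"],s["torque"],s["tcp_pos"],s["orientation"],s["joints"])
for n in("scene","top"):
    q=r.snapshot(n);pickle.dump(q,open(n+"2.pkl","wb"));cv2.imwrite(f"pics/{n}2.png",q["frame"][:,:,::-1])
E
python3 - <<'E'
import cv2,numpy as np
a=cv2.imread("pics/top2.png")[150:290,250:400];b=cv2.imread("pics/scene2.png")[130:250,180:300]
cv2.imwrite("pics/g2.png",np.hstack([cv2.resize(a,(400,400)),cv2.resize(b,(400,400))]))
E
```

```text
6.9667 0.03979160580609974 [ 0.526  0.772 -3.622] [-0.069  0.15  -0.031] [ 0.521 -0.246  0.345] [180.     -0.004  39.354] [-28.645   1.353  80.558   0.004  98.088  22.002]
```

View pics/g2.png

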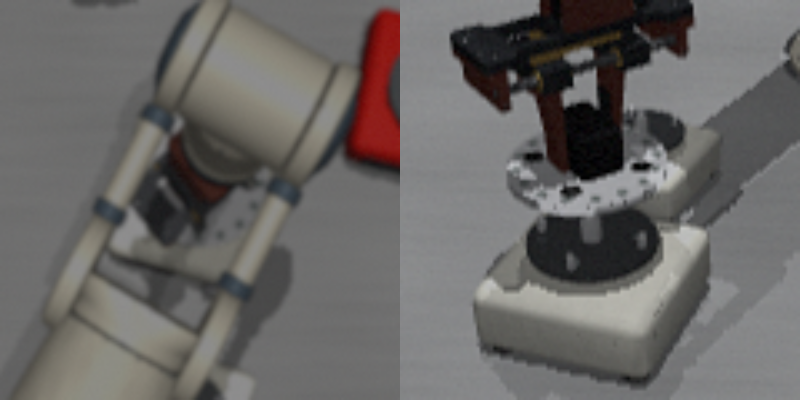

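```bash
python3 - <<'E'
from h import *
S=pickle.load(open("scene2.pkl","rb"));s=cv2.imread("pics/scene2.png")
s=np.clip(s.astype(float)*1.3+20,0,255).astype('uint8')
overlay(S,s,(207,160,10),np.array([.521,-.2465]),39.3,.15,"pics/os2.png")
im=cv2.imread("pics/os2.png")
raw=cv2.resize(s[160:216,207:267],None,fx=10,fy=10,interpolation=cv2.INTER_CUBIC)
cv2.imwrite("pics/o2.png",cv2.resize(np.hstack([raw,im]),(800,373)))
cv2.imwrite("pics/o2r.png",raw)
E
```

```text
(no output)
```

View pics/o2.png

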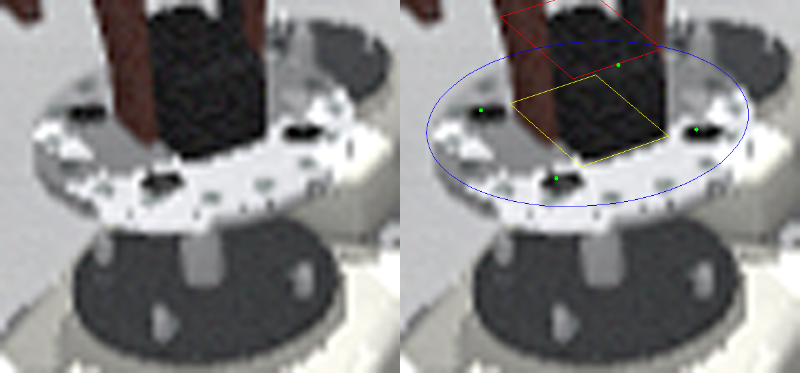

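Along the visible hole positions the disc sits within about 1–2 mm of the spigot axis, and the cone captures about 6 mm. I'll lower it in guarded steps.

```bash
cat > m.py <<'E'
from station import r
import numpy as np
np.set_printoptions(precision=2,suppress=True)
def st(tag=""):
    s=r.sense(); print(tag,round(s["clock"],2),"p",np.round(s["tcp_pos"]*1e3,1),"yaw",round(s["orientation"][2],2),"F",s["contact_force"],"M",s["torque"]);return s
E
python3 - <<'E'
from m import *
p=[.5205,-.2465]; O=[180,0,39.3]
r.servo_line(p+[.312],speed=.1); r.wait(.2); f0=st("hover")["contact_force"]
z=.312
while z>.286:
    z-=.002; r.servo_line(p+[z],O,speed=.03); s=r.sense(); d=s["contact_force"]-f0
    if z<.307: print(round(z,4),round(s["tcp_pos"][2],4),d,s["torque"])
    if d[2]>3 or np.hypot(*d[:2])>4: break
r.wait(.2); st("stop")
E
```

```text
hover 7.75 p [ 520.6 -246.6  313. ] yaw 39.3 F [ 0.23  0.18 -2.26] M [-0.05  0.13  0.02]
0.306 0.3057 [-0.34  0.06 -0.84] [-0.05  0.06 -0.01]
0.304 0.3038 [-0.64  0.01 -0.58] [-0.04  0.11  0.01]
0.302 0.3017 [-0.24  0.06 -0.16] [-0.08  0.15 -0.04]
0.3 0.2998 [-0.14 -0.34 -1.74] [-0.14  0.1  -0.07]
0.298 0.2978 [-0.85 -0.07 -1.28] [-0.02  0.1   0.01]
0.296 0.2958 [-0.9  -0.23 -0.71] [-0.07  0.11 -0.02]
0.294 0.2938 [-0.09 -0.45 -1.26] [-0.    0.15 -0.05]
0.292 0.2923 [0.36 0.35 0.92] [-0.08  0.07  0.  ]
0.29 0.291 [-0.77  0.32  5.03] [-0.04  0.11 -0.  ]
stop 10.7 p [ 520.6 -246.6  290.7] yaw 39.3 F [-0.21 -0.12  3.77] M [-0.07 -0.01 -0.03]
```

Contact came at TCP z 0.292, which is the stud tips, and there is no lateral load, so the spigot is in the bore. Now I'll turn under this light push of about 7 N.

```bash
python3 - <<'E'
from m import *
p=[.5205,-.2465]; y=39.3
for i in range(13):
    y-=1; r.servo_line(p+[.290],[180,0,y],speed=.02); r.wait(.1); s=st(f"{y:.1f}")
    if s["contact_force"][2]<-1.5 : break
E
```

```text
38.3 11.05 p [ 520.6 -246.5  290.2] yaw 38.31 F [ 0.75 -0.24  3.05] M [-0.19 -0.24 -0.08]
37.3 11.4 p [ 520.3 -247.   289.3] yaw 37.25 F [ 1.62 -4.38  0.51] M [-0.78 -0.15 -0.47]
36.3 11.75 p [ 520.3 -246.7  289.3] yaw 36.3 F [ 1.11 -5.29 -3.79] M [-1.05 -0.02 -0.26]
```

Fz has dropped, so the studs are starting into the holes. I'll keep turning towards the centre of the window and lower gently.

```bash
python3 - <<'E'
from m import *
p=[.5205,-.2465]
for y,z in ((35.3,.2895),(34.3,.289),(33.5,.2885)):
    r.servo_line(p+[z],[180,0,y],speed=.02); r.wait(.1); s=st(f"{y:.1f}")
E
```

```text
35.3 12.1 p [ 520.4 -246.3  289.2] yaw 35.32 F [-0.37 -3.46 -2.41] M [-0.6   0.13 -0.13]
34.3 12.45 p [ 520.5 -246.2  288.8] yaw 34.34 F [ 0.71 -0.89 -3.28] M [-0.11  0.09  0.04]
33.5 12.8 p [ 520.5 -246.4  288.5] yaw 33.51 F [-0.04  0.3  -2.49] M [-0.06  0.12 -0.  ]
```

Everything is unloaded at yaw 33.5 with the studs about 3 mm in. Next I'll slide it down, guarding on the force.

```bash
python3 - <<'E'
from m import *
p=[.5205,-.2465]; O=[180,0,33.5]; z=.2885
while z>.274:
    z-=.001; r.servo_line(p+[z],O,speed=.02); s=st(f"{z:.4f}"); f=s["contact_force"]
    if f[2]>2.5 or np.hypot(*f[:2])>6: break
r.wait(.2); st("stop")
E
```

```text
0.2875 13.05 p [ 520.5 -246.5  287.4] yaw 33.5 F [ 0.16  0.59 -3.11] M [-0.02  0.17 -0.01]
0.2865 13.3 p [ 520.5 -246.5  286.3] yaw 33.5 F [-0.82  0.59 -3.58] M [-0.01  0.16  0.02]
0.2855 13.55 p [ 520.5 -246.5  285.4] yaw 33.5 F [-0.4  -0.79 -2.53] M [-0.06  0.13 -0.  ]
0.2845 13.8 p [ 520.5 -246.5  284.4] yaw 33.5 F [-0.25 -0.06 -3.39] M [-0.06  0.17  0.03]
0.2835 14.05 p [ 520.5 -246.5  283.4] yaw 33.5 F [ 0.2  -0.8  -2.96] M [-0.03  0.15  0.  ]
0.2825 14.3 p [ 520.5 -246.5  282.4] yaw 33.5 F [ 0.58 -0.35 -2.54] M [-0.06  0.06  0.02]
0.2815 14.55 p [ 520.5 -246.5  281.4] yaw 33.5 F [-0.36  0.36 -2.65] M [-0.04  0.19  0.01]
0.2805 14.8 p [ 520.5 -246.5  280.5] yaw 33.5 F [-0.36  0.02 -3.22] M [-0.    0.14 -0.03]
0.2795 15.05 p [ 520.5 -246.5  280.3] yaw 33.5 F [-2.49  1.45  1.88] M [ 0.21  0.52 -0.01]
0.2785 15.3 p [ 520.5 -246.5  279. ] yaw 33.5 F [-2.8   1.87  3.82] M [0.31 0.63 0.01]
stop 15.5 p [ 520.5 -246.5  278.8] yaw 33.5 F [-1.83  1.88  3.63] M [ 0.23  0.67 -0.01]
```

It touched at 0.280, which is the seat height, 12 mm below the stud-tip contact. I'll ease off, release, retreat and look.

```bash
python3 - <<'E'
from m import *
import cv2,pickle
p=[.5205,-.2465]
r.servo_line(p+[.2795],speed=.02); r.wait(.2); st("eased")
r.let_go(); r.wait(.3); st("open")
r.servo_line(p+[.40],speed=.12)
r.reach([.40,.20,.42],[180,0,60]); r.wait(.2); st("away")
for n in("scene","top"):
    q=r.snapshot(n);pickle.dump(q,open(n+"3.pkl","wb"));cv2.imwrite(f"pics/{n}3.png",q["frame"][:,:,::-1])
E
python3 - <<'E'
import cv2,numpy as np
a=cv2.imread("pics/top3.png")[170:260,280:370];b=cv2.imread("pics/scene3.png")[160:250,195:285]
cv2.imwrite("pics/g3.png",np.hstack([cv2.resize(a,(400,400),interpolation=2),cv2.resize(b,(400,400),interpolation=2)]))
E
```

```text
eased 15.95 p [ 520.5 -246.5  279.4] yaw 33.5 F [-1.81  0.72  2.86] M [ 0.19  0.58 -0.01]
open 17.13 p [ 520.5 -246.5  279.5] yaw 33.5 F [ 0.3  -0.08  0.05] M [-0.03  0.15  0.06]
away 20.18 p [400.5 199.5 419.9] yaw 59.92 F [-0.52 -0.12  0.53] M [-0.02  0.16  0.02]
```

View pics/g3.png

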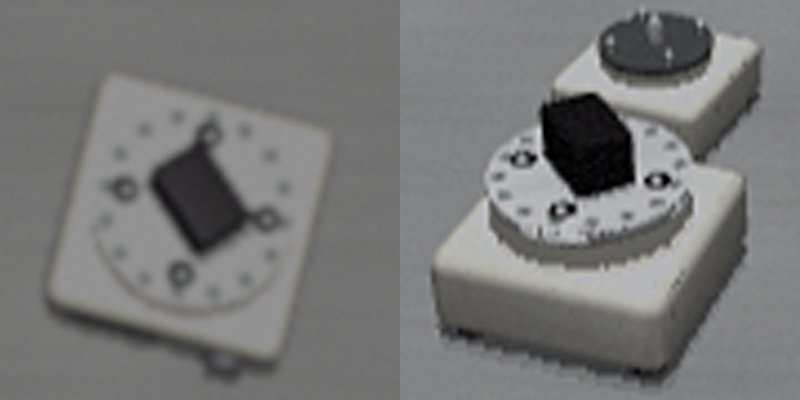

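View pics/scene3.png

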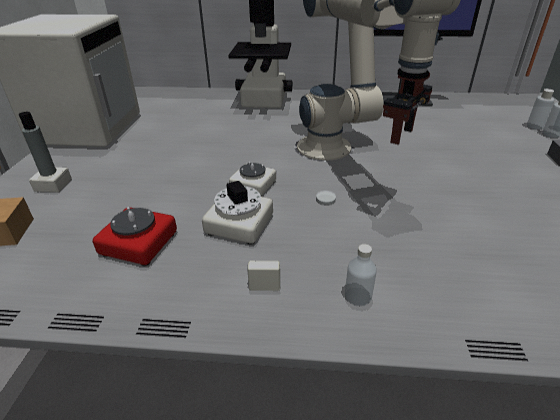

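All four holes show bright stud tips, and the bottle (360,275), timer (264,275) and dish (326,198) haven't moved. One overlay will check that the disc is at height and flat.

```bash
python3 - <<'E'
from h import *
ims=[]
for n,off in (("scene",(207,170,10)),("top",(293,190,10))):
    S=pickle.load(open(n+"3.pkl","rb"));s=np.clip(cv2.imread(f"pics/{n}3.png").astype(float)*1.3,0,255).astype('uint8')
    overlay(S,s,off,np.array([.521,-.246]),33.5,.085,"pics/x.png"); ims.append(cv2.imread("pics/x.png"))
cv2.imwrite("pics/o3.png",cv2.resize(np.hstack(ims),(800,373)))
a=cv2.imread("pics/scene0.png").astype(int);b=cv2.imread("pics/scene3.png").astype(int)
for nm,(x,y,w,h) in dict(bottle=(340,240,40,65),timer=(243,257,42,36),dish=(312,188,28,18)).items(): print(nm,np.abs(a-b)[y:y+h,x:x+w].mean())
E
```

```text
bottle 2.086923076923077
timer 2.1675485008818343
dish 2.2585978835978837
```

View pics/o3.png

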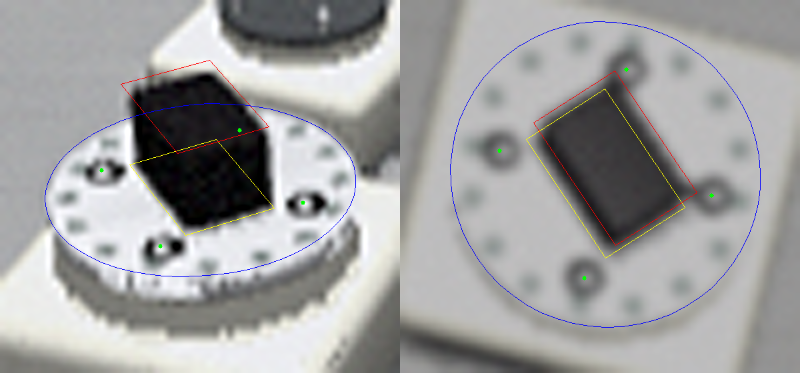

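The holes match the model at an underside height of 85 mm in both views, and the studs are centred in them. I'm handing in.

```bash
python3 - <<'E'
from station import r
print(r.sense()["clock"]); r.hand_in()
E
```

```text
20.2833
the job is handed in; nothing more can be done
```

The carrier disc is fitted on the larger white mixer's drive head, flat, with all four studs in their holes. I handed the job in at 20.3 s.

- **Fitting:** I gripped the disc by its black block and lowered it over the spigot, about 6° off the estimated angle. It rested on the stud tips at TCP z 0.292, and I turned it under a push of about 7 N. The studs began to enter at a yaw of about 37°, and all load was gone at 33.5°. It then slid 12 mm down to seat at z 0.280.
- **Forces:** The readings on the mixer stayed near 10 N or below throughout. The largest moment was about 1 N m, mostly about a horizontal axis, with 0.5 N m or less about the vertical, under the 0.8 N m brake limit.
- **Last checks:** Both cameras show a stud centred in each of the four holes, with the disc at the 85 mm seat height. The bottle, timer and dish show no change in the scene picture, and the gripper is open and clear.
- **Disagreements:** The two cameras differed by about 1–3 mm, close to the stated calibration. The top edges of the grip block looked smaller than the stated size, probably rounded, so I relied on the disc rim and holes instead. At seating the disc pressed unevenly at first, with a moment of about 0.65 N m, and this disappeared on release.

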